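# Set out the bench for a glue-up

## Task

Set out the bench for bonding: lay the green glass tile in the middle of the cork mat with its long sides along the mat's long sides, the wooden block in the middle of the tile the same way round, and gently set the steel weight upright in the middle of the block. Stand the white glue bottle with the red cap about halfway between the mat and the brush tin, and the tape measure about halfway between the mat and the black lamp stand, each upright on the bench itself and centred on the straight line that joins the two. Leave the blue oil bottle where it stands.

Things in the scene. Friction and masses are not known exactly. Their poses are not given: they have to be found in the camera images.
- tile: loose plate of green glass, 60 x 84 x 12 mm (x, y, z), 0.15 kg. Origin: centre of its underside; z up, y along its long side. It lies flat on the bench at the start.
- block: loose dark wooden block, 40 x 60 x 25 mm (x, y, z), about 0.06 kg. Origin: centre of its underside; z up, y along its long side.
- weight: loose steel weight, upright: a plain cylinder 38 mm in diameter and 48 mm high, with a knob 24 mm in diameter above it, 70 mm high in all, 0.3 to 0.55 kg. Origin: centre of its underside; z up.
- glue: loose closed white plastic bottle with a red cap, standing: straight body 44 mm in diameter up to 80 mm, then a shoulder and a 20 mm cap, 110 mm high in all, about 0.12 kg. Origin: centre of its underside; z up.
- tape: loose black tape measure with a yellow top and yellow round side plates, standing on its edge, 37 x 60 x 55 mm (x, y, z; the 37 mm thickness is along x), about 0.18 kg. Origin: centre of its underside; z up.
- oil: blue bottle with a white cap, same shape and size as the glue bottle (44 mm in diameter, 110 mm high). A loose bystander that must stay where it is. Origin: centre of its underside; z up.
- mat: cork mat fixed flat on the bench, 100 x 120 x 5 mm (x, y, z), turned a little from start to start. Origin: centre of its underside, so its upper face is 5 mm above; y along its long side. The tin and the lamp stand lie on its y axis, one to either side, 240 to 270 mm from its centre; which is on which side changes from start to start.
- tin: fixed round aluminium tin, 68 mm in diameter and 90 mm high, with brush handles that rise to about 120 mm and lean out up to 25 mm from its axis. Origin: centre of its underside.
- lamp: fixed black lamp stand: round base 80 mm in diameter and 12 mm thick with a thin upright stem, 205 mm high in all. Origin: centre of its underside.
Not all that is in view belongs to the job. What is shaped like the block but purple or turquoise is not meant.

How it is judged:
At the end, for the whole second after the job is handed in: Tile on mat within 12 mm, block on tile and weight on block within 10 mm, tile and block turned within 0.2 rad; glue and tape on the bench, within 15 mm of the line from mat to tin or lamp, under 165 mm from both; all tilted under 0.1 rad and at rest; oil bottle within 15 mm of its start (horizontal distance between tile and mat below 0.012 m and z of tile in the frame of mat between 0.002 and 0.008 m and angle between the y axis of tile and the y axis of mat, either way round below 0.2 rad and horizontal distance between block and tile below 0.01 m and z of block in the frame of tile between 0.009 and 0.015 m and angle between the y axis of block and the y axis of tile, either way round below 0.2 rad and horizontal distance between weight and block below 0.01 m and z of weight in the frame of block between 0.022 and 0.028 m and x of glue in the frame of mat between -0.015 and 0.015 m and horizontal distance between each of glue, tape and mat below 0.165 m and horizontal distance between glue and tin below 0.165 m and height (world z) of each of glue, tape below 0.0025 m and x of tape in the frame of mat between -0.015 and 0.015 m and horizontal distance between tape and lamp below 0.165 m and linear speed of each of tile, block, weight, glue, tape below 0.02 m/s and angle between each of tile, block, weight, glue, tape, oil's own z axis and vertical below 0.1 rad and distance of oil from where it was at the start of the episode below 0.015 m); the robot touches nothing.
It fails at once if the weight is dropped or rammed onto the block or the tile (over 60 N) (contact force between weight and block above 60 N or contact force between weight and tile above 60 N).
It fails at once if the oil bottle is shifted by more than 30 mm (distance of oil from where it was at the start of the episode above 0.03 m).
It also fails if it takes over 144 s, if anything falls off the work surface, if the arm or the gripper's body presses on something with over 40 N, if the wrist force passes 120 N, or if a joint passes its speed limit or range.

## Robot

A 6-joint arm with a two-finger parallel gripper is mounted at the origin on the work surface. World frame = base frame: x ahead of the robot, y to its left, z up, the work surface at z = 0. Lengths are in m, angles in rad, forces in N, time in s.
With the tool pointing down it reaches from about 0.375 to 0.975 m from the base axis. Payload 3.8 kg.
Tool frame: the origin (TCP) lies midway between the tips of the shut fingers; the grasp point (between the pads) lies 19 mm behind it; z points along the fingers, y is the line along which they close (so a half turn about z gives the same grasp; the last joint's range is limited). The gripper opens to 85 mm and grips with 20 to 120 N. Pads are 22 mm wide; open, the fingers measure 114 mm over their backs; the gripper's body (76 mm by 85 mm) begins 54 mm behind the grasp point. The pads swing forward as they close: fully open they stand 13 mm farther back than shut.
Start: joints at [-1.176, 0.264, 1.604, -0, 1.274, -0.037], TCP at [0.282, -0.613, 0.21] pointing down, gripper open.
Joint ranges: [-2.63, 2.63], [-0.94, 2.18], [0.31, 2.57], [-1.31, 4.45], [0, 2.66], [-2.55, 2.55]. Speed limits (rad/s): [2.57, 2.57, 3.14, 3.14, 3.14, 3.14].

## Interface

Orientations are given as a rotation vector (axis times angle).
In Python, from workcell import bot, cams gives the robot as it stands.
- The arm moves only by the tool play_rows, never from a script. Its argument "rows" is a list of rows, each a list of 2 entries, a list of its own where there are three numbers: the shift along the tool's x, y, z scaled (see below), then the turn, a rotation vector about the tool's x, y, z scaled (see below). A call has 1 to 20 rows; each row is the pose to reach, as a shift and turn from the pose commanded when the call began, along the tool's axes at that moment; what a row does not reach only later rows make up. The controller multiplies each number of a shift by 250 mm and each number of a turn by 45 degrees. A row lasts 1/12 s, in which the tool goes at most 41.7 mm and 7.16 degrees, less where a joint would pass 70% of its speed; a pose out of reach is approached as far as the arm can. A call with a number of a shift or a turn outside -1 to 1 is refused whole. A call with a gripper value outside its range is refused whole. "claw" is the opening, from -1 (shut) to 1 (fully open), set as the call begins (left out, the last holds). The fingers move at their own pace and stop on an object; "newtons" is the grip in N (left out, the last holds). Time passes only in rows, so rows that repeat a pose let the fingers close. It gives the time, the measured TCP pose, the force, the opening and the grip force at its end, in the units of the state.
- bot.read_state(): the state, without advancing time (a new reading comes with each control period).
- cams.read_camera(name): name is "side" or "top" or "wrist"; returns a dict with "image" (384x512x3 uint8, red, green, blue), "K" (3x3 intrinsics, pixels), "T" (4x4, takes a point from camera to world coordinates); the wrist camera has in their place "mount" (4x4, takes a point from camera to tool coordinates, whose origin is the TCP and whose axes are the flange's). Camera axes: x right, y down, z forward; pixel columns grow to the right and rows downward; lengths in m; the calibration is good to about 2 mm. A picture is of the moment at which its call begins: read the wrist's pose just before it. There is no depth.
- bot.finish_job(): hands the job in; it is judged then, once.
The state is a dict: "time": time; "q": joint angles; "joint_vel": joint speeds; "joint_torque": joint torques, N m; "tool_pos": TCP position; "tcp_rot": TCP orientation; "wrist_force": force on the tool from outside, world axes, zero at the start; "torque": the same for the moment, N m; "width": opening from 0.0 (shut) to 1.0 (fully open); "grip_force": force on a finger pad.
Only numpy, scipy, OpenCV 4.12 (cv2) and the standard library are available. Lean on these libraries where they do the work, as an engineer would, in place of code of your own. Each camera call takes 0.05 s, during which the arm holds its last target. There are 200 camera calls.

## Working session

There is one attempt and no reset: what is moved stays moved. The work goes in short steps, Python scripts to look and compute and a tool call to move; the robot and the scene stay as the last step left them, time stands still between calls to the robot, and variables do not carry over. Pictures are saved under pics/ and viewed, at most 14 in all, crops included, and the job is handed in when it is done.

Besides the shell and the picture viewer there is one more tool, called after "Request:" as name(argument=value, ...) on one line, values as JSON. play_rows: Moves the arm, as the interface text tells. Its arguments: {"type":"object","properties":{"rows":{"type":"array","items":{"type":"array"}},"claw":{"type":"number"},"newtons":{"type":"number"}},"required":["rows"]}

```bash
mkdir -p pics; ls
python3 - <<'E'
from workcell import bot,cams
import cv2,numpy as np
s=bot.read_state();print({k:np.round(v,3).tolist() for k,v in s.items()})
for n in("top","side"):
    c=cams.read_camera(n);cv2.imwrite(f"pics/{n}0.png",c["image"][...,::-1]);print(n,c["K"].round(1).tolist(),c["T"].round(4).tolist())
    np.savez(f"pics/{n}0.npz",**c)
c=cams.read_camera("wrist");print(c["K"].round(1).tolist(),c["mount"].round(4).tolist())
E
```

```text
pics
{'time': 0.0, 'q': [-1.176, 0.265, 1.605, -0.0, 1.274, -0.037], 'joint_vel': [-0.0, -0.0, -0.001, -0.002, 0.001, -0.001], 'joint_torque': [0.001, -51.511, -36.732, -0.0, 0.013, 0.0], 'tool_pos': [0.282, -0.612, 0.209], 'tcp_rot': [-3.066, -0.673, 0.001], 'wrist_force': [0.491, -0.704, -0.229], 'torque': [-0.029, 0.022, 0.02], 'grip_force': 0.0, 'width': 1.001}
top [[394.2, 0.0, 253.5], [0.0, 394.2, 197.5], [0.0, 0.0, 1.0]] [[0.0216, -0.9972, 0.0712, 0.4284], [-0.9997, -0.022, -0.0048, 0.0151], [0.0064, -0.071, -0.9975, 0.9666], [0.0, 0.0, 0.0, 1.0]]
side [[487.3, 0.0, 255.6], [0.0, 487.3, 181.1], [0.0, 0.0, 1.0]] [[-0.9823, -0.1313, 0.1334, 0.3608], [-0.1871, 0.6752, -0.7135, 0.7527], [0.0036, -0.7259, -0.6878, 0.7616], [0.0, 0.0, 0.0, 1.0]]
[[318.5, 0.0, 255.2], [0.0, 318.5, 189.5], [0.0, 0.0, 1.0]] [[-0.0004, -0.9665, -0.2566, 0.064], [1.0, -0.0003, -0.0001, -0.0002], [-0.0, -0.2566, 0.9665, -0.164], [0.0, 0.0, 0.0, 1.0]]
```

View pics/top0.png

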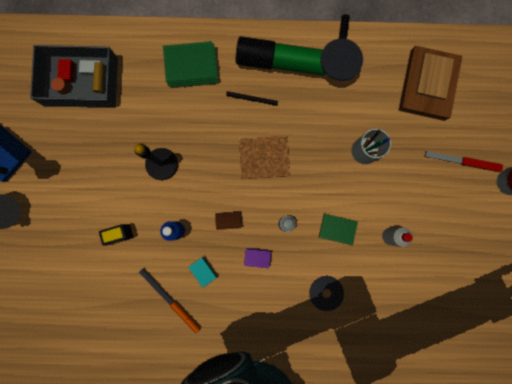

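View pics/side0.png

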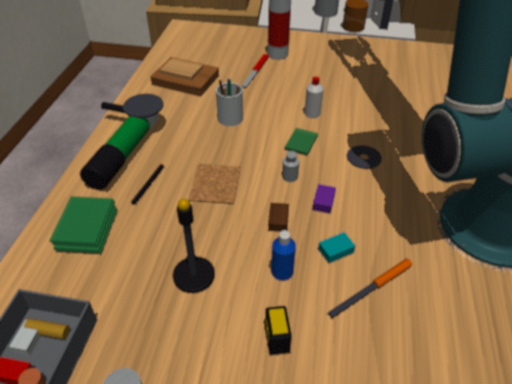

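The top view shows: mat (264,157), lamp base (160,163) on the left (+y), tin (373,145) on the right, tape (116,234), oil (172,231), block (229,219), weight (287,223), tile (338,229), glue (400,236). The side view agrees, and shows the same objects clear of one another.

```bash
cat > h.py <<'E'
import numpy as np,cv2
from scipy.optimize import least_squares
def proj(c,P):
    T=np.linalg.inv(c["T"]);p=P@T[:3,:3].T+T[:3,3];p=p@c["K"].T;return p[:,:2]/p[:,2:]
def ray(c,uv,z):
    d=c["T"][:3,:3]@np.linalg.inv(c["K"])@[uv[0],uv[1],1];o=c["T"][:3,3];return o+d*(z-o[2])/d[2]
def box(a,b,h): return np.array([[x*a/2,y*b/2,z] for x in(-1,1) for y in(-1,1) for z in(0,h)])
def cyl(*s):
    t=np.linspace(0,2*np.pi,24,endpoint=False)
    return np.vstack([np.c_[r*np.cos(t),r*np.sin(t),0*t+z] for r,z in s])
def place(P,x,y,a,z=0):
    c,s=np.cos(a),np.sin(a);return P@np.array([[c,-s,0],[s,c,0],[0,0,1]]).T+[x,y,z]
def hullmask(c,P,S=4,shape=(384,512)):
    m=np.zeros((shape[0]*S,shape[1]*S),np.uint8)
    cv2.fillConvexPoly(m,cv2.convexHull(((proj(c,P)+.5)*S-.5).round().astype(np.int32)),255);return m
E
python3 - <<'E'
from h import *
c=dict(np.load("pics/top0.npz"));im=c["image"]
hsv=cv2.cvtColor(im,cv2.COLOR_RGB2HSV)
for n,u,v in [("tile",338,229),("block",229,219),("weight",287,223),("glueCap",406,238),("glueB",396,236),("tape",116,234),("tapeblk",104,240),("oil",172,231),("mat",264,157),("lamp",165,168),("wood",260,200),("tin",385,150)]: print(n,hsv[v,u],ray(c,(u,v),0)[:2].round(3))
big=[cv2.resize(im[205:255,a:a+100],None,fx=8,fy=8,interpolation=cv2.INTER_CUBIC)[:,:800] for a in(90,)]
a=cv2.resize(im[200:260,85:255],None,fx=4.7,fy=4.7,interpolation=cv2.INTER_CUBIC)
b=cv2.resize(im[200:260,265:435],None,fx=4.7,fy=4.7,interpolation=cv2.INTER_CUBIC)
cv2.imwrite("pics/crop.png",np.vstack([a,b])[:600,:800,::-1])
E
```

```text
tile [ 66 144  76] [ 0.425 -0.198]
block [ 13 207  53] [0.443 0.069]
weight [ 45  18 116] [ 0.436 -0.073]
glueCap [  2 241 130] [ 0.406 -0.365]
glueB [ 25  26 117] [ 0.411 -0.34 ]
tape [ 25 255 165] [0.401 0.344]
tapeblk [ 25 250 148] [0.386 0.372]
oil [113  44  46] [0.411 0.208]
mat [ 15 173  99] [ 0.598 -0.013]
lamp [135  18  28] [0.565 0.23 ]
wood [ 16 159 149] [ 0.491 -0.006]
tin [53 20 51] [ 0.623 -0.314]
```

View pics/crop.png

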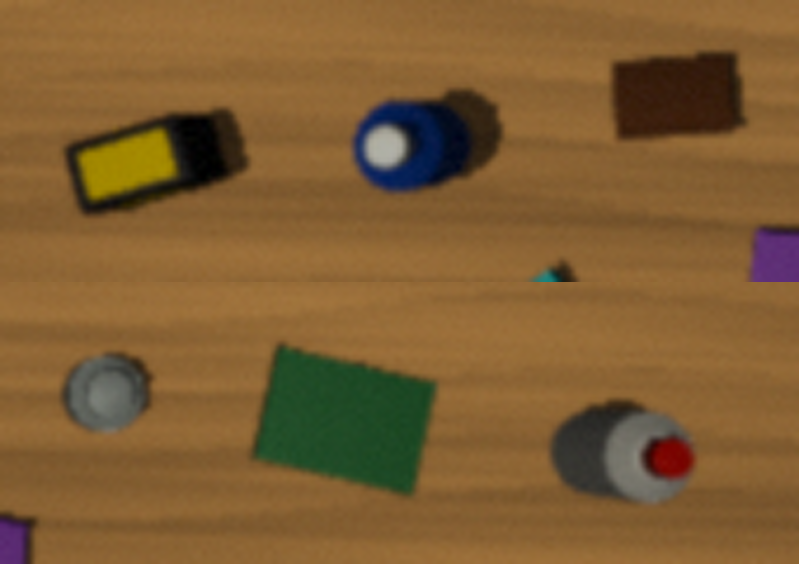

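Crop (4.7×): tile corners (280,345),(436,382),(413,494),(253,460); block top corners about (613,63),(736,53),(741,123),(618,138); weight knob (107,393); glue cap (672,458); tape yellow top centre (128,169). Next, the mat, lamp and tin.

Run:
```python
from h import *
c=dict(np.load("pics/top0.npz"));im=c["image"]
a=cv2.resize(im[125:190,225:305],None,fx=7,fy=7,interpolation=cv2.INTER_CUBIC)
b=cv2.resize(im[140:190,130:190],None,fx=4,fy=4,interpolation=cv2.INTER_CUBIC)
d=cv2.resize(im[120:170,345:405],None,fx=4,fy=4,interpolation=cv2.INTER_CUBIC)
r=np.vstack([b,d]);r=np.vstack([r,np.zeros((455-len(r),240,3),np.uint8)])
cv2.imwrite("pics/crop2.png",cv2.convertScaleAbs(np.hstack([a,r])[...,::-1],alpha=1.5))
```

```text
(no output)
```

View pics/crop2.png

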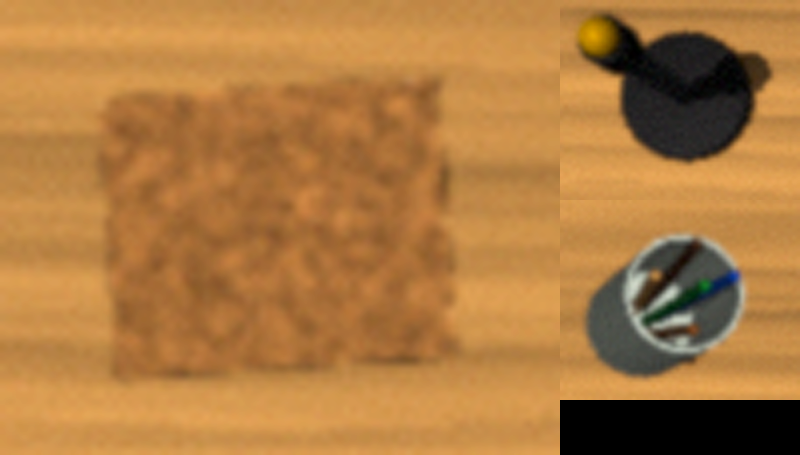

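Crop: mat corners (102,97),(440,80),(455,355),(115,375); lamp base centre (687,96); tin rim centre (685,295).

```bash
cat > meas.py <<'E'
from h import *
c=dict(np.load("pics/top0.npz"))
def R(pts,s,off,z): return np.array([ray(c,[off[0]+(p[0]+.5)/s-.5,off[1]+(p[1]+.5)/s-.5],z)[:2] for p in pts])
def rect(n,P):
    (ce)=P.mean(0);e=[P[(i+1)%4]-P[i] for i in range(4)];L=e[0]-e[2];W=e[1]-e[3]
    print(n,ce.round(4),"len",np.linalg.norm(e,axis=1).round(4),"long axis ang",np.degrees(np.arctan2(-L[0],L[1]))%180)
m=R([(102,97),(440,80),(455,355),(115,375)],7,(225,125),.005);rect("mat",m)
S=4.7
rect("tile",R([(280,345-282),(436,382-282),(413,494-282),(253,460-282)],S,(265,200),.012))
rect("block",R([(613,63),(736,53),(741,123),(618,138)],S,(85,200),.025))
rect("tape yellow",R([(75,168),(170,128),(182,176),(88,202)],S,(85,200),.055))
print("weight",R([(107,393-282)],S,(265,200),.07),R([(107,393-282)],S,(265,200),.048))
print("glue cap",R([(672,458-282)],S,(265,200),.11),"body",R([(648,457-282)],S,(265,200),.08))
print("oil cap",R([(386,146)],S,(85,200),.11))
l=R([(127,96)],4,(130,140),.012);t=R([(125,95)],4,(345,120),.09);print("lamp",l,"tin",t)
mm=m.mean(0);d=(l-t)[0];print("tin-lamp ang (from +y)",np.degrees(np.arctan2(-d[0],d[1])),np.linalg.norm(l-mm),np.linalg.norm(t-mm))
print("mid glue",(mm+t)/2,"mid tape",(mm+l)/2)
E
python3 meas.py
```

```text
mat [ 0.5978 -0.0139] len [0.1196 0.098  0.1195 0.0989] long axis ang 4.4530124321370295
tile [ 0.4246 -0.1956] len [0.0825 0.0588 0.0838 0.0608] long axis ang 168.58170772748892
block [0.4412 0.0687] len [0.0626 0.0356 0.0627 0.0381] long axis ang 7.038471843016964
tape yellow [0.3988 0.3339] len [0.0498 0.0243 0.0472 0.0179] long axis ang 20.607342233419786
weight [[ 0.43541844 -0.06729744]] [[ 0.4355917 -0.06932  ]]
glue cap [[ 0.4108211  -0.32484664]] body [[ 0.41043648 -0.32527041]]
oil cap [[0.41338997 0.19710024]]
lamp [[0.57426743 0.23703308]] tin [[ 0.61931587 -0.26239677]]
tin-lamp ang (from +y) 5.15411627314105 0.25200223106069636 0.24945827505656773
mid glue [[ 0.60854945 -0.13813317]] mid tape [[0.58602523 0.11158175]]
```

```bash
cat > plan.py <<'E'
# usage: python3 plan.py "x,y,z,psi_deg" ...  -> one row per waypoint, from measured pose
import sys,numpy as np
from scipy.spatial.transform import Rotation as Ro
from workcell import bot
s=bot.read_state();p=np.array(s["tool_pos"]);R=Ro.from_rotvec(s["tcp_rot"])
y=R.as_matrix()[:,1];print("t",round(s["time"],2),"p",p.round(4),"psi",round(np.degrees(np.arctan2(y[1],y[0])),1),"tilt",np.degrees(np.arccos(-R.as_matrix()[2,2])).round(2),"F",np.round(s["wrist_force"],1),"w",round(85*s["width"],1),"g",round(s["grip_force"],1),"q6",round(s["q"][5],2))
for a in sys.argv[1:]:
    x,yy,z,ps=map(float,a.split(","));ps=np.radians(ps)
    Y=np.array([np.cos(ps),np.sin(ps),0]);Z=np.array([0,0,-1.]);T=Ro.from_matrix(np.c_[np.cross(Y,Z),Y,Z])
    sh=R.inv().apply(np.array([x,yy,z])-p)/.25;t=(R.inv()*T).as_rotvec()/np.radians(45)
    print([sh.round(3).tolist(),t.round(3).tolist()])
E
python3 - <<'E'
from h import *
c=dict(np.load("pics/top0.npz"));im=cv2.cvtColor(cv2.resize(c["image"],None,fx=8,fy=8,interpolation=cv2.INTER_CUBIC),cv2.COLOR_RGB2HSV)
def mr(n,lo,hi,roi,z):
    m=cv2.inRange(im,np.array(lo),np.array(hi));k=np.zeros_like(m);u0,v0,u1,v1=[8*q for q in roi];k[v0:v1,u0:u1]=m[v0:v1,u0:u1]
    C=max(cv2.findContours(k,0,2)[0],key=cv2.contourArea)
    P=np.array([ray(c,(q+.5)/8-.5,z)[:2] for q in cv2.boxPoints(cv2.minAreaRect(C))])
    e=[P[1]-P[0],P[2]-P[1]];L=max(e,key=np.linalg.norm);print(n,P.mean(0).round(4),np.linalg.norm(e,axis=1).round(4),(np.degrees(np.arctan2(-L[0],L[1]))+90)%180-90)
mr("tapeY",(20,150,100),(32,255,255),(85,215,140,255),.055)
mr("block",(0,100,0),(14,255,85),(205,200,250,240),.02)
mr("tile",(50,60,20),(90,255,255),(310,205,365,250),.011)
E
python3 plan.py 0.4246,-.1956,.2,-22 0.4246,-.1956,.12,-20.2
```

```text
tapeY [0.401 0.335] [0.0449 0.025 ] 17.568503308597286
block [0.4404 0.0704] [0.0622 0.0397] 5.066381781024376
tile [ 0.4248 -0.1954] [0.057  0.0822] -11.995510419856373
t 0.15 p [ 0.2822 -0.6125  0.2092] psi -65.3 tilt 0.11 F [-0.4 -0.3 -0.5] w 85.2 g 0.0 q6 -0.04
[[1.215, -1.276, 0.039], [-0.002, -0.001, -0.961]]
[[1.215, -1.276, 0.359], [-0.002, -0.001, -1.001]]
```

Request:
play_rows(rows=[[[0.9,-0.95,0.03],[0,0,-0.95]],[[0.9,-0.95,0.03],[0,0,-0.95]],[[0.9,-0.95,0.03],[0,0,-0.95]],[[0.9,-0.95,0.03],[0,0,-0.95]],[[0.9,-0.95,0.03],[0,0,-0.95]],[[0.9,-0.95,0.03],[0,0,-0.95]],[[0.9,-0.95,0.03],[0,0,-0.95]],[[0.9,-0.95,0.03],[0,0,-0.95]],[[0.9,-0.95,0.03],[0,0,-0.95]],[[0.9,-0.95,0.03],[0,0,-0.95]]], claw=0.8)

```text
time: 0.98
tool_pos: [0.3878, -0.3015, 0.2026]
tcp_rot: [2.609, 1.75, -0.0]
wrist_force: [0.6, -0.6, 0.3]
width: 0.9
grip_force: 0.0
```

```bash
python3 plan.py 0.4247,-.1955,.12,-11.7 0.4247,-.1955,.03,-11.7
```

```text
t 0.98 p [ 0.3878 -0.3015  0.2026] psi -22.3 tilt 0.02 F [ 0.6 -0.6  0.3] w 76.5 g 0.0 q6 -0.32
[[0.449, -0.024, 0.33], [-0.0, 0.0, -0.235]]
[[0.449, -0.024, 0.69], [-0.0, 0.0, -0.235]]
```

Request:
play_rows(rows=[[[0.449,-0.024,0.33],[0,0,-0.235]],[[0.449,-0.024,0.33],[0,0,-0.235]],[[0.449,-0.024,0.33],[0,0,-0.235]],[[0.449,-0.024,0.33],[0,0,-0.235]],[[0.449,-0.024,0.33],[0,0,-0.235]],[[0.449,-0.024,0.33],[0,0,-0.235]],[[0.449,-0.024,0.33],[0,0,-0.235]]])

```text
time: 1.57
tool_pos: [0.4257, -0.1992, 0.1215]
tcp_rot: [2.439, 1.976, 0.0]
wrist_force: [0.6, 0.2, 0.5]
width: 0.904
grip_force: 0.0
```

```bash
cat > w.py <<'E'
import sys
from h import *
from scipy.spatial.transform import Rotation as Ro
from workcell import bot,cams
def wrist():
    s=bot.read_state();c=cams.read_camera("wrist");A=np.eye(4);A[:3,:3]=Ro.from_rotvec(s["tcp_rot"]).as_matrix();A[:3,3]=s["tool_pos"]
    c["T"]=A@c["mount"];return c
E
python3 - <<'E'
from w import *
c=wrist();im=c["image"].copy()
P=place(box(.06,.084,.012),.4247,-.1955,np.radians(-11.7))
q=proj(c,P).round().astype(int)
for i in range(8):
  for j in range(i):
    if sum((box(1,1,1)[i]!=box(1,1,1)[j]))==1: cv2.line(im,tuple(map(int,q[i])),tuple(map(int,q[j])),(255,0,0),1)
cv2.imwrite("pics/w1.png",im[...,::-1])
E
python3 plan.py 0.4247,-.1955,.03,-11.7 0.4247,-.1955,.003,-11.7
```

```text
t 1.62 p [ 0.4259 -0.1994  0.1219] psi -12.0 tilt 0.18 F [ 0.9 -0.8  0.6] w 76.7 g 0.0 q6 -0.28
[[0.015, -0.009, 0.367], [0.003, 0.002, -0.007]]
[[0.015, -0.009, 0.475], [0.003, 0.002, -0.007]]
```

View pics/w1.png

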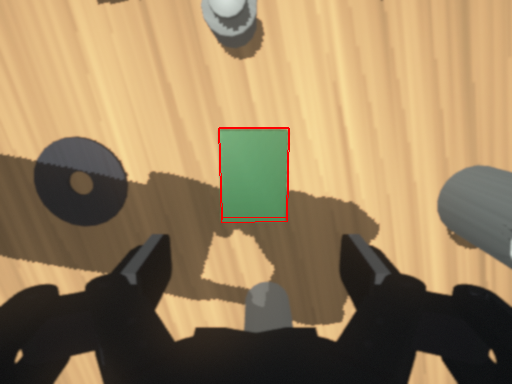

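Overlay: the model tile (red, 219–289 × 127–220) lies exactly on the real tile, so the calibration agrees. I now go down.

Request:
play_rows(rows=[[[0.015,-0.009,0.37],[0.003,0.002,-0.007]],[[0.015,-0.009,0.37],[0.003,0.002,-0.007]],[[0.015,-0.009,0.37],[0.003,0.002,-0.007]],[[0.015,-0.009,0.37],[0.003,0.002,-0.007]],[[0.015,-0.009,0.37],[0.003,0.002,-0.007]],[[0.015,-0.009,0.37],[0.003,0.002,-0.007]]])

```text
time: 2.12
tool_pos: [0.4255, -0.1947, 0.0303]
tcp_rot: [2.435, 1.984, 0.002]
wrist_force: [0.8, -0.1, -0.9]
width: 0.9
grip_force: 0.0
```

```bash
python3 plan.py 0.4247,-.1955,.008,-11.7 0.4247,-.1955,-.001,-11.7
```

```text
t 2.12 p [ 0.4255 -0.1947  0.0303] psi -11.7 tilt 0.1 F [ 0.8 -0.1 -0.9] w 76.5 g 0.0 q6 -0.28
[[-0.004, -0.003, 0.089], [0.002, -0.0, 0.001]]
[[-0.004, -0.003, 0.125], [0.002, -0.0, 0.001]]
```

Request:
play_rows(rows=[[[-0.004,-0.003,0.07],[0,0,0]],[[-0.004,-0.003,0.1],[0,0,0]],[[-0.004,-0.003,0.11],[0,0,0]],[[-0.004,-0.003,0.118],[0,0,0]],[[-0.004,-0.003,0.125],[0,0,0]],[[-0.004,-0.003,0.125],[0,0,0]],[[-0.004,-0.003,0.125],[0,0,0]]])

```text
time: 2.7
tool_pos: [0.4228, -0.1939, -0.003]
tcp_rot: [-2.433, -1.984, -0.0]
wrist_force: [-1.1, -0.0, 0.5]
width: 0.899
grip_force: 0.0
```

Request:
play_rows(rows=[[[0,0,0],[0,0,0]],[[0,0,0],[0,0,0]],[[0,0,0],[0,0,0]],[[0,0,0],[0,0,0]],[[0,0,0],[0,0,0]],[[0,0,0],[0,0,0]]], claw=-0.2, newtons=40)

```text
time: 3.2
tool_pos: [0.4224, -0.1938, -0.0035]
tcp_rot: [-2.433, -1.983, 0.0]
wrist_force: [-0.0, 0.4, 0.4]
width: 0.4
grip_force: 0.0
```

```bash
python3 plan.py 0.4247,-.1955,.10,-11.7 0.5978,-.0139,.10,4.8
```

```text
t 3.2 p [ 0.4224 -0.1938 -0.0035] psi -11.6 tilt 0.16 F [-0.   0.4  0.4] w 34.0 g 0.0 q6 -0.28
[[-0.004, 0.009, -0.414], [-0.003, -0.002, 0.002]]
[[0.847, 0.541, -0.414], [-0.003, -0.002, -0.365]]
```

Run:
```python
from w import *
a=wrist()["image"]
t=cams.read_camera("side")["image"][60:252,200:456]
t=cv2.resize(t,(512,384))
cv2.imwrite("pics/w2.png",cv2.resize(np.hstack([a,t]),(800,300))[...,::-1])
```

```text
(no output)
```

View pics/w2.png

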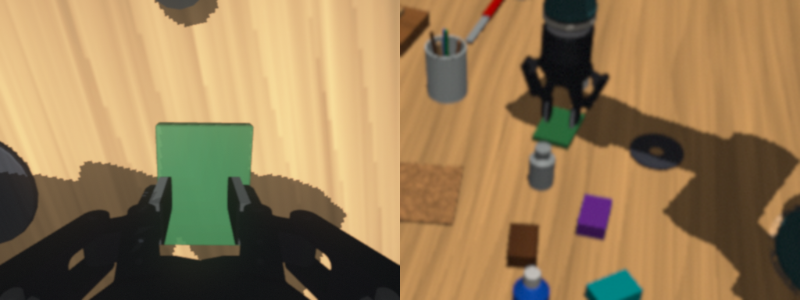

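The wrist picture shows the fingers closed above the tile (tips at columns 172/228, tile edges at 157/252). Projecting them puts the real tips about 20 mm behind the nominal TCP. I'll reopen and find the bench by feel.

Request:
play_rows(rows=[[[-0.004,0.009,-0.05],[0,0,0]],[[-0.004,0.009,-0.08],[0,0,0]],[[-0.004,0.009,-0.08],[0,0,0]],[[-0.004,0.009,-0.08],[0,0,0]],[[-0.004,0.009,-0.08],[0,0,0]],[[-0.004,0.009,-0.08],[0,0,0]]], claw=0.65)

```text
time: 3.8
tool_pos: [0.424, -0.195, 0.0161]
tcp_rot: [-2.432, -1.983, 0.001]
wrist_force: [-0.2, -0.5, -0.0]
width: 0.828
grip_force: 0.0
```

```bash
python3 plan.py 0.4247,-.1955,-.012,-11.7
python3 - <<'E'
from w import *
c=wrist();print([ (hsv:=None)])
cv2.imwrite("pics/w3.png",c["image"][...,::-1])
g=cv2.cvtColor(c["image"],cv2.COLOR_RGB2HSV);m=cv2.inRange(g,np.array((45,60,20)),np.array((90,255,255)));ys,xs=np.where(m);print(xs.min(),xs.max(),ys.min(),ys.max())
print(proj(c,place(box(.06,.084,.012),.4247,-.1955,np.radians(-11.7))).round())
E
```

```text
t 3.8 p [ 0.424  -0.195   0.0161] psi -11.6 tilt 0.21 F [-0.2 -0.5 -0. ] w 70.3 g 0.0 q6 -0.28
[[-0.001, 0.003, 0.112], [-0.004, -0.002, 0.002]]
[None]
203 312 151 291
[[210. 280.]
 [208. 290.]
 [205. 147.]
 [202. 149.]
 [305. 280.]
 [308. 290.]
 [311. 147.]
 [315. 150.]]
```

View pics/w3.png

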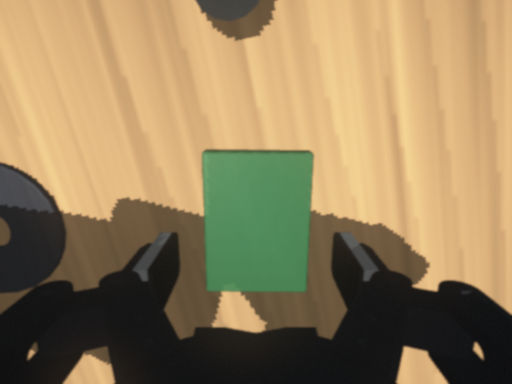

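The tile has not moved (203–312 × 151–291, as predicted). The fingertips are at (175,238)/(335,238), which puts them about 30 mm behind the TCP at this opening.

Request:
play_rows(rows=[[[0,0.002,0.06],[0,0,0]],[[0,0.002,0.1],[0,0,0]],[[0,0.002,0.12],[0,0,0]],[[0,0.002,0.13],[0,0,0]],[[0,0.002,0.136],[0,0,0]],[[0,0.002,0.136],[0,0,0]],[[0,0.002,0.136],[0,0,0]]])

```text
time: 4.43
tool_pos: [0.4252, -0.1954, -0.0173]
tcp_rot: [-2.433, -1.984, 0.0]
wrist_force: [-0.9, -0.7, 0.1]
width: 0.823
grip_force: 0.0
```

Request:
play_rows(rows=[[[0,0,0.008],[0,0,0]],[[0,0,0.012],[0,0,0]],[[0,0,0.012],[0,0,0]],[[0,0,0.012],[0,0,0]]])

```text
time: 4.77
tool_pos: [0.425, -0.1953, -0.0204]
tcp_rot: [-2.433, -1.983, 0.0]
wrist_force: [0.3, 0.1, -0.7]
width: 0.825
grip_force: 0.0
```

Request:
play_rows(rows=[[[0,0,0.004],[0,0,0]],[[0,0,0.008],[0,0,0]],[[0,0,0.012],[0,0,0]],[[0,0,0.012],[0,0,0]]])

```text
time: 5.1
tool_pos: [0.4247, -0.1952, -0.0237]
tcp_rot: [-2.432, -1.983, 0.001]
wrist_force: [-0.5, 0.5, 0.4]
width: 0.825
grip_force: 0.0
```

Request:
play_rows(rows=[[[0,0,0.003],[0,0,0]],[[0,0,0.006],[0,0,0]],[[0,0,0.008],[0,0,0]],[[0,0,0.008],[0,0,0]]])

```text
time: 5.43
tool_pos: [0.4248, -0.1952, -0.0257]
tcp_rot: [-2.432, -1.983, 0.001]
wrist_force: [-0.3, -0.4, 0.1]
width: 0.826
grip_force: 0.0
```

Request:
play_rows(rows=[[[0,0,0.003],[0,0,0]],[[0,0,0.006],[0,0,0]],[[0,0,0.008],[0,0,0]],[[0,0,0.008],[0,0,0]]])

```text
time: 5.77
tool_pos: [0.4248, -0.1952, -0.0276]
tcp_rot: [-2.433, -1.983, 0.001]
wrist_force: [0.1, 0.3, 0.2]
width: 0.827
grip_force: 0.0
```

Request:
play_rows(rows=[[[0,0,-0.009],[0,0,0]],[[0,0,-0.009],[0,0,0]],[[0,0,-0.009],[0,0,0]]])

```text
time: 6.02
tool_pos: [0.4252, -0.1954, -0.025]
tcp_rot: [-2.433, -1.984, 0.0]
wrist_force: [-0.3, 0.6, -0.4]
width: 0.822
grip_force: 0.0
```

Request:
play_rows(rows=[[[0,0,0],[0,0,0]],[[0,0,0],[0,0,0]],[[0,0,0],[0,0,0]],[[0,0,0],[0,0,0]],[[0,0,0],[0,0,0]]], claw=0.2, newtons=50)

```text
time: 6.43
tool_pos: [0.4254, -0.1956, -0.0247]
tcp_rot: [-2.433, -1.984, -0.0]
wrist_force: [-0.7, 0.8, 5.6]
width: 0.685
grip_force: 54.4
```

```bash
python3 plan.py 0.4247,-.1955,.05,-11.7 0.5978,-.0139,.05,4.8
```

```text
t 6.43 p [ 0.4254 -0.1956 -0.0247] psi -11.6 tilt 0.12 F [-0.7  0.8  5.6] w 58.2 g 54.4 q6 -0.28
[[0.0, -0.003, -0.299], [-0.002, -0.002, 0.002]]
[[0.851, 0.529, -0.299], [-0.002, -0.002, -0.365]]
```

Tile gripped (50 N class, 58 mm). Lift and carry it over the mat.

Request:
play_rows(rows=[[[0,0,-0.04],[0,0,0]],[[0,0,-0.12],[0,0,0]],[[0,0,-0.3],[0,0,0]],[[0,0,-0.3],[0,0,0]],[[0.2,0.13,-0.3],[0,0,-0.1]],[[0.35,0.22,-0.3],[0,0,-0.2]],[[0.5,0.31,-0.3],[0,0,-0.3]],[[0.65,0.4,-0.3],[0,0,-0.365]],[[0.78,0.485,-0.3],[0,0,-0.365]],[[0.851,0.529,-0.3],[0,0,-0.365]],[[0.851,0.529,-0.3],[0,0,-0.365]],[[0.851,0.529,-0.3],[0,0,-0.365]],[[0.851,0.529,-0.3],[0,0,-0.365]]])

```text
time: 7.52
tool_pos: [0.5963, -0.0135, 0.049]
tcp_rot: [-2.122, -2.311, 0.003]
wrist_force: [-0.7, -0.2, -2.7]
width: 0.685
grip_force: 54.7
```

```bash
python3 plan.py 0.5978,-.0139,-.015,4.8 0.5978,-.0139,-.0192,4.8
```

```text
t 7.52 p [ 0.5963 -0.0135  0.049 ] psi 4.9 tilt 0.27 F [-0.7 -0.2 -2.7] w 58.2 g 54.7 q6 -0.15
[[-0.003, 0.007, 0.256], [-0.005, -0.003, 0.002]]
[[-0.003, 0.007, 0.273], [-0.005, -0.003, 0.002]]
```

Request:
play_rows(rows=[[[-0.003,0.007,0.1],[-0.005,-0.003,0]],[[-0.003,0.007,0.19],[-0.005,-0.003,0]],[[-0.003,0.007,0.23],[-0.005,-0.003,0]],[[-0.003,0.007,0.25],[-0.005,-0.003,0]],[[-0.003,0.007,0.26],[-0.005,-0.003,0]],[[-0.003,0.007,0.265],[-0.005,-0.003,0]],[[-0.003,0.007,0.265],[-0.005,-0.003,0]],[[-0.003,0.007,0.265],[-0.005,-0.003,0]]])

```text
time: 8.18
tool_pos: [0.6002, -0.0144, -0.0152]
tcp_rot: [2.124, 2.31, 0.004]
wrist_force: [0.1, -0.4, -1.1]
width: 0.685
grip_force: 54.7
```

```bash
python3 plan.py 0.5978,-.0139,-.0195,4.8
```

```text
t 8.18 p [ 0.6002 -0.0144 -0.0152] psi 4.8 tilt 0.24 F [ 0.1 -0.4 -1.1] w 58.2 g 54.7 q6 -0.15
[[0.003, -0.009, 0.017], [0.005, 0.001, -0.0]]
```

Request:
play_rows(rows=[[[0.003,-0.009,0.008],[0.005,0.001,0]],[[0.003,-0.009,0.013],[0.005,0.001,0]],[[0.003,-0.009,0.018],[0.005,0.001,0]],[[0.003,-0.009,0.018],[0.005,0.001,0]],[[0.003,-0.009,0.018],[0.005,0.001,0]]])

```text
time: 8.6
tool_pos: [0.5971, -0.0135, -0.0197]
tcp_rot: [-2.125, -2.312, 0.001]
wrist_force: [-2.5, 0.4, 6.2]
width: 0.69
grip_force: 55.6
```

Request:
play_rows(rows=[[[0,0,0],[0,0,0]],[[0,0,0],[0,0,0]],[[0,0,0],[0,0,0]],[[0,0,0],[0,0,0]],[[0,0,-0.2],[0,0,0]],[[0,0,-0.5],[0,0,0]],[[0,0,-0.5],[0,0,0]],[[0,0,-0.5],[0,0,0]],[[0,0,-0.5],[0,0,0]]], claw=0.65)

```text
time: 9.35
tool_pos: [0.6005, -0.0139, 0.1083]
tcp_rot: [2.123, 2.309, 0.007]
wrist_force: [-0.0, -0.0, -0.1]
width: 0.826
grip_force: 0.0
```

```bash
python3 plan.py 0.4404,.0697,.10,6 0.4404,.0697,.03,6;  python3 - <<'E'
from w import *
c=wrist();im=c["image"]
g=cv2.cvtColor(im,cv2.COLOR_RGB2HSV);m=cv2.inRange(g,np.array((45,60,20)),np.array((90,255,255)))
C=max(cv2.findContours(m,0,2)[0],key=cv2.contourArea);P=np.array([ray(c,q,.016)[:2] for q in cv2.boxPoints(cv2.minAreaRect(C))])
print(P.round(4).tolist(),P.mean(0))
cv2.imwrite("pics/w4.png",im[...,::-1])
E
```

```text
t 9.35 p [ 0.6005 -0.0139  0.1083] psi 4.8 tilt 0.37 F [-0.  -0.  -0.1] w 70.2 g 0.0 q6 -0.15
[[0.387, -0.61, 0.029], [0.008, 0.001, -0.026]]
[[0.387, -0.612, 0.309], [0.008, 0.001, -0.026]]
[[0.5602, 0.0244], [0.6181, 0.0292], [0.6268, -0.0533], [0.564, -0.0584]] [ 0.59224738 -0.0145307 ]
```

View pics/w4.png

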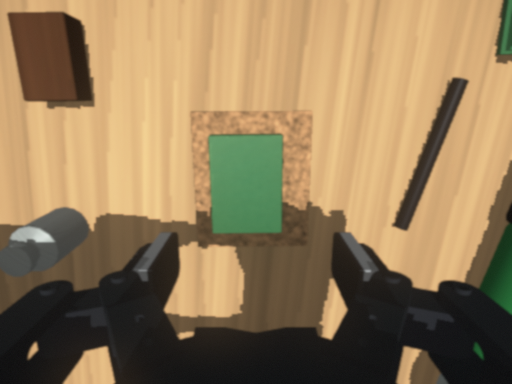

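Picture: tile (210–283 × 134–233) on the mat (192–313 × 111–246), square to it, about 5 mm off-centre toward −x — within 12 mm. On to the block.

Request:
play_rows(rows=[[[0.387,-0.61,0.03],[0.008,0,-0.01]],[[0.387,-0.61,0.03],[0.008,0,-0.01]],[[0.387,-0.61,0.03],[0.008,0,-0.01]],[[0.387,-0.61,0.03],[0.008,0,-0.01]],[[0.387,-0.61,0.03],[0.008,0,-0.01]],[[0.387,-0.61,0.03],[0.008,0,-0.01]],[[0.387,-0.61,0.03],[0.008,0,-0.01]],[[0.387,-0.61,0.03],[0.008,0,-0.01]],[[0.387,-0.61,0.03],[0.008,0,-0.01]]], claw=0.5)

```text
time: 10.15
tool_pos: [0.4385, 0.0695, 0.097]
tcp_rot: [-2.114, -2.316, 0.008]
wrist_force: [1.5, -0.3, -0.1]
width: 0.746
grip_force: 0.0
```

```bash
cat > see.py <<'E'
# python3 see.py name : compare mask centroids in wrist+top
from w import *
def mask(c,lo,hi,roi=None):
    m=cv2.inRange(cv2.cvtColor(c["image"],cv2.COLOR_RGB2HSV),np.array(lo),np.array(hi))
    if roi: k=np.zeros_like(m);u,v,a,b=roi;k[v:b,u:a]=m[v:b,u:a];m=k
    n,l,s,_=cv2.connectedComponentsWithStats(m);i=1+s[1:,4].argmax();return ((l==i)*255).astype(np.uint8)
def fit(c,m,P,x0,z=0,rot=True):
    S=2;big=cv2.resize(m,None,fx=S,fy=S,interpolation=cv2.INTER_LINEAR)>127
    from scipy.optimize import minimize
    f=lambda q:np.count_nonzero((hullmask(c,place(P,q[0],q[1],q[2]*10 if rot else x0[2],z),S)>0)^big)
    q0=np.array([x0[0],x0[1],x0[2]/10]);sim=np.vstack([q0,q0+[.006,0,0],q0+[0,.006,0],q0+[0,0,.008]])
    r=minimize(f,q0,method="Nelder-Mead",options=dict(initial_simplex=sim,xatol=1e-4,fatol=2))
    return r.x[:2].round(4),round(np.degrees(r.x[2]*10),1),"xor%",round(100*r.fun/big.sum(),1)
E
python3 - <<'E'
from see import *
c=wrist();m=mask(c,(0,100,0),(14,255,90),(100,60,420,240))
print("block wrist",fit(c,m,box(.04,.06,.025),(.4404,.07,.09)))
t=cams.read_camera("top");m=mask(t,(50,60,20),(90,255,255),(235,130,300,190))
print("tile top",fit(t,m,box(.06,.084,.012),(.597,-.014,.08),.005))
cv2.imwrite("pics/w5.png",c["image"][...,::-1])
E
python3 plan.py .4404,.07,.1,5
```

```text
block wrist (array([0.4391, 0.0649]), np.float64(6.1), 'xor%', np.float64(448.3))
tile top (array([ 0.5928, -0.014 ]), np.float64(4.6), 'xor%', np.float64(14.1))
t 10.25 p [0.4383 0.0695 0.097 ] psi 5.2 tilt 0.44 F [-1.   0.6  0.7] w 64.0 g 0.0 q6 0.01
[[0.001, 0.009, -0.012], [-0.01, -0.001, 0.004]]
```

Run:
```python
from see import *
c=wrist();g=cv2.cvtColor(c["image"],cv2.COLOR_RGB2HSV)
q=proj(c,place(box(.04,.06,.025),.4404,.07,.09)).round();print(q.tolist())
u,v=q.mean(0).astype(int);print(g[v,u-60:u+61:10].tolist(),g[v-80:v+81:16,u].tolist())
for lo,hi in[((0,60,20),(13,255,120)),((0,120,20),(12,255,110))]:
    m=mask(c,lo,hi,(u-70,v-90,u+70,v+80));print((m>0).sum(),fit(c,m,box(.04,.06,.025),(.4404,.07,.09)))
```

```text
[[236.0, 217.0], [234.0, 228.0], [235.0, 148.0], [233.0, 153.0], [283.0, 217.0], [285.0, 228.0], [284.0, 148.0], [287.0, 153.0]]
[[17, 107, 226], [17, 108, 222], [16, 111, 219], [18, 107, 232], [12, 136, 114], [13, 140, 113], [13, 140, 109], [12, 138, 107], [12, 140, 106], [18, 107, 228], [17, 109, 223], [18, 105, 234], [18, 105, 233]] [[17, 106, 228], [18, 108, 227], [17, 108, 227], [12, 136, 114], [13, 137, 112], [13, 140, 109], [13, 141, 107], [14, 134, 57], [17, 111, 108], [16, 110, 107], [16, 110, 107]]
3219 (array([0.4394, 0.0695]), np.float64(8.1), 'xor%', np.float64(30.4))
496 (array([0.4397, 0.0549]), np.float64(11.5), 'xor%', np.float64(726.8))
```

```bash
python3 - <<'E'
from see import *
c=wrist();m=mask(c,(0,122,20),(14,255,130),(180,80,340,260));print((m>0).sum(),fit(c,m,box(.04,.06,.025),(.4404,.07,.09)))
E
python3 plan.py .4395,.0695,.02,5 .4395,.0695,-.019,5
```

```text
3713 (array([0.4389, 0.0693]), np.float64(5.3), 'xor%', np.float64(13.0))
t 10.35 p [0.4379 0.0696 0.0969] psi 5.2 tilt 0.46 F [ 0.3 -0.5 -0.3] w 63.9 g 0.0 q6 0.01
[[-0.001, 0.009, 0.308], [-0.01, -0.001, 0.005]]
[[-0.001, 0.01, 0.464], [-0.01, -0.001, 0.005]]
```

Request:
play_rows(rows=[[[0,0.006,0.15],[-0.01,0,0]],[[0,0.006,0.28],[-0.01,0,0]],[[0,0.006,0.36],[-0.01,0,0]],[[0,0.006,0.42],[-0.01,0,0]],[[0,0.006,0.45],[-0.01,0,0]],[[0,0.006,0.46],[-0.01,0,0]],[[0,0.006,0.46],[-0.01,0,0]],[[0,0.006,0.46],[-0.01,0,0]]])

```text
time: 11.02
tool_pos: [0.4387, 0.0701, -0.0173]
tcp_rot: [2.117, 2.32, 0.002]
wrist_force: [0.2, 0.3, 0.2]
width: 0.746
grip_force: 0.0
```

Request:
play_rows(rows=[[[0,0,0],[0,0,0]],[[0,0,0],[0,0,0]],[[0,0,0],[0,0,0]],[[0,0,0],[0,0,0]],[[0,0,0],[0,0,0]],[[0,0,0],[0,0,0]]], claw=-0.3, newtons=40)

```text
time: 11.52
tool_pos: [0.4391, 0.0703, -0.0168]
tcp_rot: [2.116, 2.32, 0.004]
wrist_force: [0.1, 0.1, 5.9]
width: 0.458
grip_force: 41.3
```

```bash
python3 plan.py .439,.0695,.07,5 .5928,-.014,.07,4.7
```

```text
t 11.52 p [ 0.4391  0.0703 -0.0168] psi 5.3 tilt 0.15 F [0.1 0.1 5.9] w 39.0 g 41.3 q6 0.01
[[-0.003, 0.0, -0.347], [0.003, -0.001, 0.006]]
[[-0.392, 0.582, -0.346], [0.003, -0.001, 0.012]]
```

Request:
play_rows(rows=[[[0,0,-0.06],[0,0,0]],[[0,0,-0.2],[0,0,0]],[[0,0,-0.35],[0,0,0]],[[-0.1,0.15,-0.35],[0,0,0]],[[-0.19,0.28,-0.35],[0,0,0]],[[-0.28,0.41,-0.35],[0,0,0.01]],[[-0.36,0.53,-0.35],[0,0,0.01]],[[-0.392,0.582,-0.35],[0,0,0.01]],[[-0.392,0.582,-0.35],[0,0,0.01]],[[-0.392,0.582,-0.35],[0,0,0.01]],[[-0.392,0.582,-0.35],[0,0,0.01]]])

```text
time: 12.43
tool_pos: [0.5897, -0.0138, 0.0685]
tcp_rot: [-2.124, -2.311, 0.002]
wrist_force: [1.0, 0.1, -0.6]
width: 0.458
grip_force: 40.6
```

```bash
python3 plan.py .5928,-.014,.01,4.7
```

```text
t 12.43 p [ 0.5897 -0.0138  0.0685] psi 4.8 tilt 0.18 F [ 1.   0.1 -0.6] w 38.9 g 40.6 q6 -0.15
[[-0.002, 0.013, 0.234], [-0.004, -0.002, 0.002]]
```

Request:
play_rows(rows=[[[-0.002,0.013,0.1],[-0.004,0,0]],[[-0.002,0.013,0.19],[-0.004,0,0]],[[-0.002,0.013,0.23],[-0.004,0,0]],[[-0.002,0.013,0.245],[-0.004,0,0]],[[-0.002,0.013,0.245],[-0.004,0,0]],[[-0.002,0.013,0.245],[-0.004,0,0]],[[-0.002,0.013,0.245],[-0.004,0,0]]])

```text
time: 13.02
tool_pos: [0.5957, -0.0143, 0.0095]
tcp_rot: [2.124, 2.31, 0.006]
wrist_force: [0.7, 0.2, -0.5]
width: 0.461
grip_force: 40.7
```

```bash
python3 plan.py .5928,-.014,.001,4.7
python3 - <<'E'
from see import *
c=wrist();g=cv2.cvtColor(c["image"],cv2.COLOR_RGB2HSV)
m=mask(c,(45,60,20),(90,255,255));ys,xs=np.where(m);print("tile cols",xs.min(),xs.max(),"rows",ys.min(),ys.max())
cv2.imwrite("pics/w6.png",c["image"][...,::-1])
E
```

```text
t 13.02 p [ 0.5957 -0.0143  0.0095] psi 4.8 tilt 0.3 F [ 0.7  0.2 -0.5] w 39.2 g 40.7 q6 -0.15
[[0.002, -0.012, 0.034], [0.007, -0.0, 0.003]]
tile cols 191 309 rows 152 231
```

View pics/w6.png

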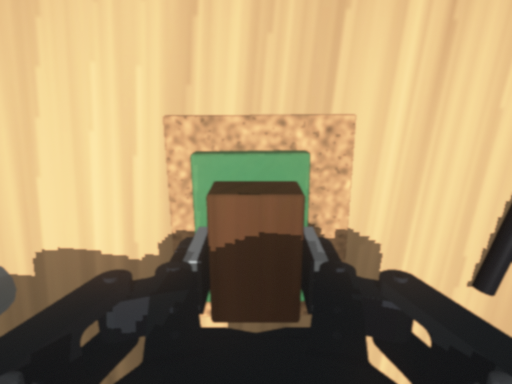

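Picture: the block (208–304) hangs over the tile (191–309), about 3 mm toward +x, matching the measured pose. I'll correct it and lower.

Request:
play_rows(rows=[[[0.002,-0.012,0.01],[0.005,0,0]],[[0.002,-0.012,0.02],[0.005,0,0]],[[0.002,-0.012,0.025],[0.005,0,0]],[[0.002,-0.012,0.025],[0.005,0,0]],[[0.002,-0.012,0.025],[0.005,0,0]],[[0.002,-0.012,0.025],[0.005,0,0]]])

```text
time: 13.57
tool_pos: [0.5916, -0.0142, 0.0017]
tcp_rot: [-2.126, -2.312, 0.001]
wrist_force: [-0.5, 0.3, -0.1]
width: 0.456
grip_force: 40.7
```

```bash
python3 plan.py .5928,-.014,.001,4.7
```

```text
t 13.57 p [ 0.5916 -0.0142  0.0017] psi 4.8 tilt 0.08 F [-0.5  0.3 -0.1] w 38.8 g 40.7 q6 -0.15
[[0.0, 0.005, 0.003], [-0.001, -0.001, 0.002]]
```

Request:
play_rows(rows=[[[0,0.003,0.003],[0,0,0]],[[0,0.003,0.006],[0,0,0]],[[0,0.003,0.006],[0,0,0]],[[0,0.003,0.006],[0,0,0]]])

```text
time: 13.9
tool_pos: [0.5926, -0.0141, 0.0003]
tcp_rot: [-2.126, -2.312, 0.0]
wrist_force: [0.1, 0.8, 0.6]
width: 0.463
grip_force: 40.7
```

Request:
play_rows(rows=[[[0,0,0],[0,0,0]],[[0,0,0],[0,0,0]],[[0,0,0],[0,0,0]],[[0,0,-0.1],[0,0,0]],[[0,0,-0.25],[0,0,0]],[[0,0,-0.5],[0,0,0]],[[0,0,-0.5],[0,0,0]],[[0,0,-0.5],[0,0,0]],[[0,0,-0.5],[0,0,0]],[[0,0,-0.5],[0,0,0]]], claw=0.3)

```text
time: 14.73
tool_pos: [0.5917, -0.0141, 0.1244]
tcp_rot: [-2.125, -2.311, 0.002]
wrist_force: [-1.0, -0.3, -0.3]
width: 0.65
grip_force: 0.0
```

```bash
python3 - <<'E'
from see import *
c=wrist();m=mask(c,(45,60,20),(90,255,255));b=mask(c,(0,122,20),(14,255,140),(150,60,350,260))
m=cv2.morphologyEx(m|b,cv2.MORPH_CLOSE,np.ones((5,5)))
print("block",fit(c,b,box(.04,.06,.025),(.5928,-.014,.08),.017));print("tile",fit(c,m,box(.06,.084,.012),(.5928,-.014,.08),.005))
t=cams.read_camera("top");cv2.imwrite("pics/w7.png",c["image"][...,::-1])
E
python3 plan.py .4355,-.0683,.10,4.7
```

```text
block (array([ 0.5924, -0.0153]), np.float64(6.4), 'xor%', np.float64(27.7))
tile (array([ 0.5926, -0.0158]), np.float64(5.1), 'xor%', np.float64(4.7))
t 14.83 p [ 0.5907 -0.014   0.1229] psi 4.8 tilt 0.3 F [ 0.1 -0.5 -0.3] w 55.1 g 0.0 q6 -0.15
[[-0.164, -0.637, 0.095], [-0.006, -0.002, 0.002]]
```

View pics/w7.png

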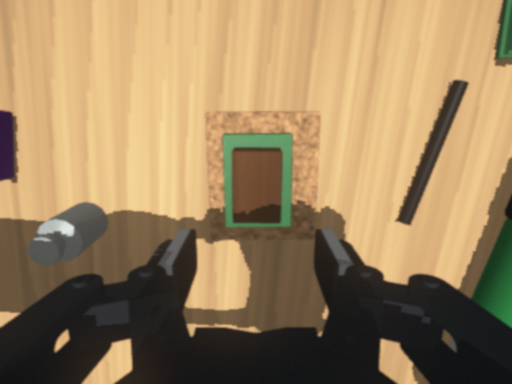

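Picture: the block (233–283) lies centred on the tile (223–292), square. Now the weight.

Request:
play_rows(rows=[[[-0.164,-0.637,0],[0,0,0]],[[-0.164,-0.637,0],[0,0,0]],[[-0.164,-0.637,0],[0,0,0]],[[-0.164,-0.637,0],[0,0,0]],[[-0.164,-0.637,0],[0,0,0]],[[-0.164,-0.637,0.05],[0,0,0]],[[-0.164,-0.637,0.05],[0,0,0]],[[-0.164,-0.637,0.05],[0,0,0]],[[-0.164,-0.637,0.05],[0,0,0]]], claw=0.4)

```text
time: 15.58
tool_pos: [0.4371, -0.0681, 0.1123]
tcp_rot: [-2.124, -2.311, 0.002]
wrist_force: [0.6, -0.0, -0.3]
width: 0.698
grip_force: 0.0
```

```bash
python3 - <<'E'
from see import *
c=wrist()
q=proj(c,place(cyl((.019,0),(.019,.048)),.4355,-.0683,0));k=proj(c,place(cyl((.012,.07)),.4355,-.0683,0))
im=c["image"].copy()
cv2.polylines(im,[cv2.convexHull(q.round().astype(np.int32))],1,(255,0,0));cv2.polylines(im,[cv2.convexHull(k.round().astype(np.int32))],1,(255,0,0))
cv2.imwrite("pics/w8.png",im[...,::-1])
E
python3 plan.py .4355,-.0683,.03,4.7 .4355,-.0683,.008,4.7
```

```text
t 15.63 p [ 0.4376 -0.0682  0.1127] psi 4.8 tilt 0.11 F [-0.6  0.2  0.3] w 59.7 g 0.0 q6 -0.3
[[-0.0, -0.008, 0.331], [-0.002, -0.001, 0.003]]
[[-0.0, -0.008, 0.419], [-0.002, -0.001, 0.003]]
```

View pics/w8.png

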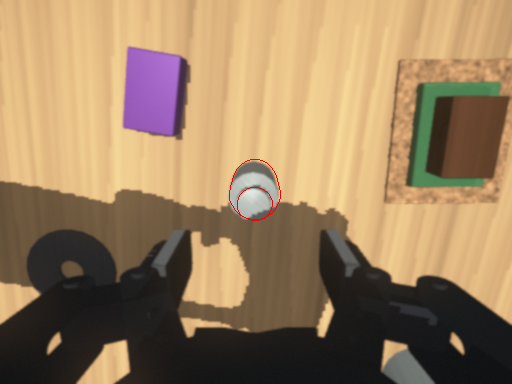

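The model outline lies on the weight (knob at 254,204). Going down.

Request:
play_rows(rows=[[[0,-0.006,0.12],[0,0,0]],[[0,-0.006,0.25],[0,0,0]],[[0,-0.006,0.33],[0,0,0]],[[0,-0.006,0.38],[0,0,0]],[[0,-0.006,0.4],[0,0,0]],[[0,-0.006,0.412],[0,0,0]],[[0,-0.006,0.412],[0,0,0]],[[0,-0.006,0.412],[0,0,0]]])

```text
time: 16.3
tool_pos: [0.4369, -0.0686, 0.0108]
tcp_rot: [2.126, 2.313, 0.001]
wrist_force: [-0.6, -0.1, 0.2]
width: 0.7
grip_force: 0.0
```

Request:
play_rows(rows=[[[0,0,0],[0,0,0]],[[0,0,0],[0,0,0]],[[0,0,0],[0,0,0]],[[0,0,0],[0,0,0]],[[0,0,0],[0,0,0]],[[0,0,0],[0,0,0]],[[0,0,0],[0,0,0]]], claw=-0.4, newtons=60)

```text
time: 16.88
tool_pos: [0.4365, -0.0687, 0.0114]
tcp_rot: [2.126, 2.312, 0.001]
wrist_force: [-3.2, 0.3, 7.2]
width: 0.413
grip_force: 59.5
```

```bash
python3 plan.py .4355,-.0683,.1,4.7 .5925,-.015,.1,4.7
```

```text
t 16.88 p [ 0.4365 -0.0687  0.0114] psi 4.8 tilt 0.03 F [-3.2  0.3  7.2] w 35.1 g 59.5 q6 -0.3
[[0.002, -0.004, -0.355], [0.001, -0.0, 0.002]]
[[0.162, 0.64, -0.354], [0.001, -0.0, 0.002]]
```

Request:
play_rows(rows=[[[0,0,-0.04],[0,0,0]],[[0,0,-0.15],[0,0,0]],[[0,0,-0.28],[0,0,0]],[[0,0,-0.355],[0,0,0]],[[0.03,0.1,-0.355],[0,0,0]],[[0.06,0.22,-0.355],[0,0,0]],[[0.09,0.35,-0.355],[0,0,0]],[[0.12,0.48,-0.355],[0,0,0]],[[0.15,0.58,-0.355],[0,0,0]],[[0.162,0.63,-0.355],[0,0,0]],[[0.162,0.64,-0.355],[0,0,0]],[[0.162,0.64,-0.355],[0,0,0]],[[0.162,0.64,-0.355],[0,0,0]],[[0.162,0.64,-0.355],[0,0,0]],[[0.162,0.64,-0.355],[0,0,0]]])

```text
time: 18.13
tool_pos: [0.5904, -0.0151, 0.0983]
tcp_rot: [-2.126, -2.31, 0.002]
wrist_force: [0.6, -0.4, -5.6]
width: 0.417
grip_force: 61.6
```

```bash
python3 plan.py .5925,-.015,.062,4.7
```

```text
t 18.13 p [ 0.5904 -0.0151  0.0983] psi 4.8 tilt 0.14 F [ 0.6 -0.4 -5.6] w 35.5 g 61.6 q6 -0.15
[[-0.0, 0.009, 0.145], [-0.003, -0.001, 0.002]]
```

Request:
play_rows(rows=[[[0,0.006,0.05],[-0.002,0,0]],[[0,0.006,0.1],[-0.002,0,0]],[[0,0.006,0.135],[-0.002,0,0]],[[0,0.006,0.15],[-0.002,0,0]],[[0,0.006,0.15],[-0.002,0,0]],[[0,0.006,0.15],[-0.002,0,0]],[[0,0.006,0.15],[-0.002,0,0]],[[0,0.006,0.15],[-0.002,0,0]]])

```text
time: 18.8
tool_pos: [0.594, -0.0146, 0.0617]
tcp_rot: [2.126, 2.312, 0.003]
wrist_force: [0.3, 0.7, -4.3]
width: 0.419
grip_force: 61.6
```

```bash
python3 plan.py .5925,-.015,.055,4.7;python3 - <<'E'
from see import *
cv2.imwrite("pics/w9.png",wrist()["image"][...,::-1])
E
```

```text
t 18.8 p [ 0.594  -0.0146  0.0617] psi 4.8 tilt 0.11 F [ 0.3  0.7 -4.3] w 35.6 g 61.6 q6 -0.15
[[-0.001, -0.006, 0.027], [0.002, -0.001, 0.002]]
```

View pics/w9.png

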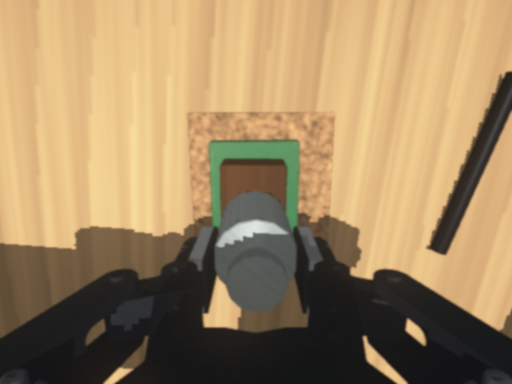

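Picture: the weight hangs upright (col. 255) above the block (220–288), nearly centred. Lowering in small steps to the expected contact near TCP z 0.0535.

Request:
play_rows(rows=[[[0,-0.005,0.008],[0,0,0]],[[0,-0.005,0.016],[0,0,0]],[[0,-0.005,0.022],[0,0,0]],[[0,-0.005,0.026],[0,0,0]],[[0,-0.005,0.026],[0,0,0]],[[0,-0.005,0.026],[0,0,0]]])

```text
time: 19.35
tool_pos: [0.5919, -0.0147, 0.0543]
tcp_rot: [-2.126, -2.312, -0.001]
wrist_force: [-0.6, -0.9, -4.3]
width: 0.415
grip_force: 61.6
```

Request:
play_rows(rows=[[[0,0,0.002],[0,0,0]],[[0,0,0.004],[0,0,0]],[[0,0,0.004],[0,0,0]],[[0,0,0.004],[0,0,0]]])

```text
time: 19.68
tool_pos: [0.5921, -0.0147, 0.0536]
tcp_rot: [2.126, 2.313, 0.002]
wrist_force: [-0.3, 0.7, -4.8]
width: 0.415
grip_force: 61.7
```

Request:
play_rows(rows=[[[0,0,0.002],[0,0,0]],[[0,0,0.004],[0,0,0]],[[0,0,0.004],[0,0,0]]])

```text
time: 19.93
tool_pos: [0.5925, -0.0147, 0.0535]
tcp_rot: [2.126, 2.312, 0.002]
wrist_force: [-3.1, -0.0, 2.0]
width: 0.419
grip_force: 62.4
```

Request:
play_rows(rows=[[[0,0,0.001],[0,0,0]],[[0,0,0.002],[0,0,0]],[[0,0,0.002],[0,0,0]]])

```text
time: 20.18
tool_pos: [0.5925, -0.0147, 0.0535]
tcp_rot: [2.126, 2.312, 0.002]
wrist_force: [-3.9, 0.1, 6.5]
width: 0.419
grip_force: 62.9
```

Request:
play_rows(rows=[[[0,0,-0.003],[0,0,0]],[[0,0,-0.003],[0,0,0]]])

```text
time: 20.35
tool_pos: [0.5924, -0.0147, 0.0535]
tcp_rot: [2.126, 2.312, 0.002]
wrist_force: [-2.2, 0.4, 4.3]
width: 0.416
grip_force: 62.6
```

Request:
play_rows(rows=[[[0,0,0],[0,0,0]],[[0,0,0],[0,0,0]],[[0,0,0],[0,0,0]],[[0,0,0],[0,0,0]],[[0,0,-0.05],[0,0,0]],[[0,0,-0.12],[0,0,0]],[[0,0,-0.25],[0,0,0]],[[0,0,-0.4],[0,0,0]],[[0,0,-0.54],[0,0,0]],[[0,0,-0.54],[0,0,0]],[[0,0,-0.54],[0,0,0]]], claw=0.3)

```text
time: 21.27
tool_pos: [0.5947, -0.0149, 0.1926]
tcp_rot: [2.122, 2.308, 0.009]
wrist_force: [-0.7, -0.2, 0.1]
width: 0.65
grip_force: 0.0
```

```bash
python3 plan.py .4106,-.325,.19,4.7
python3 - <<'E'
from see import *
c=wrist();im=c["image"].copy();B=(.5925,-.015)
for P,z in((cyl((.019,0),(.019,.048)),.042),(cyl((.012,.07)),.042),(box(.04,.06,.025),.017)):
    q=proj(c,place(P,*B,.085,z));cv2.polylines(im,[cv2.convexHull(q.round().astype(np.int32))],1,(255,0,0))
t=cams.read_camera("top")["image"][110:210,200:320]
cv2.imwrite("pics/w10.png",np.hstack([im[60:340,120:400],cv2.resize(t,(336,280),interpolation=cv2.INTER_CUBIC)])[...,::-1])
E
```

```text
t 21.27 p [ 0.5947 -0.0149  0.1926] psi 4.8 tilt 0.5 F [-0.7 -0.2  0.1] w 55.3 g 0.0 q6 -0.15
[[-1.174, -0.838, 0.004], [0.011, 0.001, 0.002]]
```

View pics/w10.png

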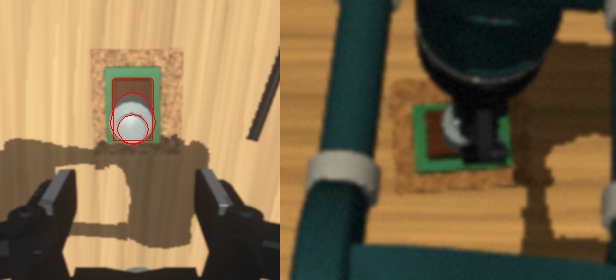

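Picture: the weight stands upright in the middle of the block on the tile; the model outlines coincide to about 2 mm. Next, the glue bottle.

Request:
play_rows(rows=[[[-0.9,-0.64,0.05],[0.01,0,0]],[[-0.9,-0.64,0.05],[0.01,0,0]],[[-0.9,-0.64,0.05],[0.01,0,0]],[[-0.9,-0.64,0.05],[0.01,0,0]],[[-0.9,-0.64,0.05],[0.01,0,0]],[[-0.9,-0.64,0.05],[0.01,0,0]],[[-0.9,-0.64,0.05],[0.01,0,0]],[[-0.9,-0.64,0.05],[0.01,0,0]],[[-0.9,-0.64,0.05],[0.01,0,0]]], claw=0.6)

```text
time: 22.12
tool_pos: [0.4494, -0.2526, 0.1729]
tcp_rot: [-2.124, -2.302, 0.008]
wrist_force: [0.2, 0.4, -0.3]
width: 0.795
grip_force: 0.0
```

```bash
python3 plan.py .4106,-.325,.15,4.7
```

```text
t 22.12 p [ 0.4494 -0.2526  0.1729] psi 4.6 tilt 0.62 F [ 0.2  0.4 -0.3] w 67.6 g 0.0 q6 -0.64
[[-0.277, -0.177, 0.093], [-0.013, -0.004, -0.002]]
```

Request:
play_rows(rows=[[[-0.277,-0.177,0.05],[-0.01,0,0]],[[-0.277,-0.177,0.05],[-0.01,0,0]],[[-0.277,-0.177,0.05],[-0.01,0,0]],[[-0.277,-0.177,0.09],[-0.01,0,0]],[[-0.277,-0.177,0.09],[-0.01,0,0]],[[-0.277,-0.177,0.09],[-0.01,0,0]]])

```text
time: 22.62
tool_pos: [0.413, -0.3229, 0.1512]
tcp_rot: [-2.122, -2.312, -0.002]
wrist_force: [0.3, 0.4, 0.3]
width: 0.8
grip_force: 0.0
```

```bash
python3 plan.py .4106,-.325,.09,4.7 .4106,-.325,.045,4.7
python3 - <<'E'
from see import *
c=wrist();m=mask(c,(0,150,60),(6,255,255))|mask(c,(174,150,60),(180,255,255),(150,50,360,300)) if 0 else mask(c,(0,150,40),(8,255,255),(130,40,380,330))
ys,xs=np.where(m);print("red cap cols",xs.min(),xs.max(),"rows",ys.min(),ys.max())
q=proj(c,place(cyl((.01,.11),(.01,.095)),.4106,-.325,0));print("pred",q.min(0).round(),q.max(0).round())
E
```

```text
t 22.62 p [ 0.413  -0.3229  0.1512] psi 4.9 tilt 0.21 F [0.3 0.4 0.3] w 68.0 g 0.0 q6 -0.8
[[-0.008, -0.01, 0.245], [-0.002, -0.004, 0.004]]
[[-0.009, -0.01, 0.425], [-0.002, -0.004, 0.004]]
red cap cols 239 264 rows 192 220
pred [238. 187.] [268. 221.]
```

Prediction matches. Descend and grip.

Request:
play_rows(rows=[[[-0.008,-0.01,0.12],[0,0,0]],[[-0.008,-0.01,0.24],[0,0,0]],[[-0.008,-0.01,0.33],[0,0,0]],[[-0.008,-0.01,0.39],[0,0,0]],[[-0.008,-0.01,0.42],[0,0,0]],[[-0.008,-0.01,0.42],[0,0,0]],[[-0.008,-0.01,0.42],[0,0,0]]])

```text
time: 23.25
tool_pos: [0.4114, -0.3267, 0.0482]
tcp_rot: [2.125, 2.314, 0.001]
wrist_force: [0.3, 0.2, -0.1]
width: 0.799
grip_force: 0.0
```

Request:
play_rows(rows=[[[0,0,0],[0,0,0]],[[0,0,0],[0,0,0]],[[0,0,0],[0,0,0]],[[0,0,0],[0,0,0]],[[0,0,0],[0,0,0]],[[0,0,0],[0,0,0]]], claw=-0.2, newtons=40)

```text
time: 23.75
tool_pos: [0.4119, -0.3284, 0.0499]
tcp_rot: [2.124, 2.31, 0.002]
wrist_force: [-1.0, 0.2, 5.8]
width: 0.489
grip_force: 40.4
```

```bash
python3 plan.py .4106,-.325,.1,4.7 .6085,-.138,.1,4.7
```

```text
t 23.75 p [ 0.4119 -0.3284  0.0499] psi 4.8 tilt 0.21 F [-1.   0.2  5.8] w 41.5 g 40.4 q6 -0.81
[[0.014, -0.003, -0.2], [0.004, 0.002, 0.002]]
[[0.693, 0.848, -0.199], [0.004, 0.002, 0.002]]
```

```bash
python3 plan.py .44,-.16,.1,4.7 .55,-.14,.1,4.7 .6085,-.141,.1,4.7
```

```text
t 23.75 p [ 0.4119 -0.3284  0.0499] psi 4.8 tilt 0.21 F [-1.   0.2  5.8] w 41.5 g 40.4 q6 -0.81
[[0.661, 0.169, -0.201], [0.004, 0.002, 0.002]]
[[0.704, 0.614, -0.2], [0.004, 0.002, 0.002]]
[[0.681, 0.847, -0.199], [0.004, 0.002, 0.002]]
```

Request:
play_rows(rows=[[[0,0,-0.06],[0,0,0]],[[0,0,-0.2],[0,0,0]],[[0.12,0.03,-0.2],[0,0,0]],[[0.26,0.06,-0.2],[0,0,0]],[[0.4,0.1,-0.2],[0,0,0]],[[0.54,0.14,-0.2],[0,0,0]],[[0.64,0.18,-0.2],[0,0,0]],[[0.68,0.3,-0.2],[0,0,0]],[[0.69,0.43,-0.2],[0,0,0]],[[0.7,0.56,-0.2],[0,0,0]],[[0.69,0.69,-0.2],[0,0,0]],[[0.68,0.79,-0.2],[0,0,0]],[[0.68,0.847,-0.2],[0,0,0]],[[0.68,0.847,-0.2],[0,0,0]],[[0.68,0.847,-0.2],[0,0,0]],[[0.68,0.847,-0.2],[0,0,0]],[[0.68,0.847,-0.2],[0,0,0]]])

```text
time: 25.17
tool_pos: [0.606, -0.1401, 0.0978]
tcp_rot: [-2.126, -2.311, -0.0]
wrist_force: [-0.5, -0.0, -1.7]
width: 0.487
grip_force: 41.1
```

```bash
python3 plan.py .6085,-.141,.055,4.7 .6085,-.141,.0505,4.7
```

```text
t 25.17 p [ 0.606  -0.1401  0.0978] psi 4.8 tilt 0.07 F [-0.5 -0.  -1.7] w 41.4 g 41.1 q6 -0.35
[[-0.004, 0.01, 0.171], [-0.001, -0.001, 0.002]]
[[-0.004, 0.01, 0.189], [-0.001, -0.001, 0.002]]
```

Request:
play_rows(rows=[[[-0.004,0.007,0.07],[0,0,0]],[[-0.004,0.007,0.13],[0,0,0]],[[-0.004,0.007,0.165],[0,0,0]],[[-0.004,0.007,0.175],[0,0,0]],[[-0.004,0.007,0.175],[0,0,0]],[[-0.004,0.007,0.175],[0,0,0]],[[-0.004,0.007,0.175],[0,0,0]]])

```text
time: 25.75
tool_pos: [0.6099, -0.1412, 0.0554]
tcp_rot: [2.126, 2.311, 0.003]
wrist_force: [0.4, -0.5, -0.7]
width: 0.484
grip_force: 41.1
```

```bash
python3 plan.py .6085,-.141,.0498,4.7
```

```text
t 25.75 p [ 0.6099 -0.1412  0.0554] psi 4.8 tilt 0.12 F [ 0.4 -0.5 -0.7] w 41.1 g 41.1 q6 -0.35
[[0.001, -0.006, 0.022], [0.003, -0.0, 0.002]]
```

Request:
play_rows(rows=[[[0.001,-0.004,0.01],[0,0,0]],[[0.001,-0.004,0.018],[0,0,0]],[[0.001,-0.004,0.022],[0,0,0]],[[0.001,-0.004,0.024],[0,0,0]],[[0.001,-0.004,0.024],[0,0,0]]])

```text
time: 26.17
tool_pos: [0.6088, -0.141, 0.05]
tcp_rot: [2.125, 2.312, 0.002]
wrist_force: [-3.2, 0.2, 5.6]
width: 0.483
grip_force: 41.8
```

Request:
play_rows(rows=[[[0,0,0],[0,0,0]],[[0,0,0],[0,0,0]],[[0,0,0],[0,0,0]],[[0,0,0],[0,0,0]],[[0,0,-0.06],[0,0,0]],[[0,0,-0.15],[0,0,0]],[[0,0,-0.3],[0,0,0]],[[0,0,-0.45],[0,0,0]],[[0,0,-0.6],[0,0,0]],[[0,0,-0.6],[0,0,0]],[[0,0,-0.6],[0,0,0]]], claw=0.4)

```text
time: 27.08
tool_pos: [0.6107, -0.1415, 0.2024]
tcp_rot: [2.122, 2.308, 0.007]
wrist_force: [-0.4, -1.3, -0.1]
width: 0.698
grip_force: 0.0
```

```bash
python3 plan.py .45,0,.2,16 .40,.335,.2,16.5
python3 - <<'E'
from see import *
c=wrist();m=mask(c,(0,150,40),(8,255,255),(130,40,380,330))
ys,xs=np.where(m);print("red cap cols",xs.min(),xs.max(),"rows",ys.min(),ys.max())
q=proj(c,place(cyl((.01,.11),(.01,.095)),.6085,-.138,0));print("pred",q.min(0).round(),q.max(0).round())
E
```

```text
t 27.08 p [ 0.6107 -0.1415  0.2024] psi 4.8 tilt 0.45 F [-0.4 -1.3 -0.1] w 59.3 g 0.0 q6 -0.35
[[0.618, -0.593, 0.004], [0.009, 0.003, -0.249]]
[[1.97, -0.68, 0.001], [0.009, 0.003, -0.26]]
red cap cols 241 261 rows 170 192
pred [241. 166.] [265. 193.]
```

Glue stands as predicted. Now to the tape.

Request:
play_rows(rows=[[[0.618,-0.593,0],[0,0,-0.25]],[[0.618,-0.593,0],[0,0,-0.25]],[[0.618,-0.593,0],[0,0,-0.25]],[[0.618,-0.593,0],[0,0,-0.25]],[[0.618,-0.593,0],[0,0,-0.25]],[[0.95,-0.61,0],[0,0,-0.26]],[[0.95,-0.61,0],[0,0,-0.26]],[[0.95,-0.61,0],[0,0,-0.26]],[[0.95,-0.61,0],[0,0,-0.26]],[[0.95,-0.61,0],[0,0,-0.26]]])

```text
time: 27.97
tool_pos: [0.4353, 0.0829, 0.1967]
tcp_rot: [-1.876, -2.518, 0.003]
wrist_force: [0.2, -0.2, 0.5]
width: 0.704
grip_force: 0.0
```

```bash
python3 plan.py .4,.335,.19,17 .4,.335,.12,17
```

```text
t 27.97 p [0.4353 0.0829 0.1967] psi 16.6 tilt 0.14 F [ 0.2 -0.2  0.5] w 59.8 g 0.0 q6 -0.16
[[1.007, 0.153, 0.027], [-0.003, -0.0, -0.009]]
[[1.006, 0.154, 0.307], [-0.003, -0.0, -0.009]]
```

Request:
play_rows(rows=[[[1,0.153,0.02],[0,0,-0.01]],[[1,0.153,0.02],[0,0,-0.01]],[[1,0.153,0.02],[0,0,-0.01]],[[1,0.153,0.02],[0,0,-0.01]],[[1,0.153,0.02],[0,0,-0.01]],[[1,0.153,0.02],[0,0,-0.01]],[[1,0.153,0.2],[0,0,-0.01]],[[1,0.153,0.3],[0,0,-0.01]],[[1,0.153,0.3],[0,0,-0.01]],[[1,0.153,0.3],[0,0,-0.01]],[[1,0.153,0.3],[0,0,-0.01]]])

```text
time: 28.88
tool_pos: [0.4033, 0.3328, 0.1242]
tcp_rot: [1.872, 2.522, 0.001]
wrist_force: [0.8, 0.4, 1.4]
width: 0.7
grip_force: 0.0
```

```bash
python3 plan.py .4,.335,.05,17 .4,.335,.0,17
python3 - <<'E'
from see import *
c=wrist();m=mask(c,(18,120,90),(35,255,255),(150,60,360,300));ys,xs=np.where(m)
C=max(cv2.findContours(m,0,2)[0],key=cv2.contourArea);P=np.array([ray(c,q,.055)[:2] for q in cv2.boxPoints(cv2.minAreaRect(C))]);e=np.diff(P,axis=0)[:2];L=max(e,key=np.linalg.norm)
print(P.mean(0),np.linalg.norm(e,axis=1),np.degrees(np.arctan2(-L[0],L[1])))
im=c["image"].copy();q=proj(c,place(box(.037,.06,.055),.4,.335,.297));cv2.polylines(im,[cv2.convexHull(q.round().astype(np.int32))],1,(255,0,0))
cv2.imwrite("pics/w11.png",im[...,::-1])
E
```

```text
t 28.88 p [0.4033 0.3328 0.1242] psi 16.8 tilt 0.06 F [0.8 0.4 1.4] w 59.5 g 0.0 q6 0.35
[[0.012, -0.011, 0.297], [0.001, -0.0, -0.004]]
[[0.012, -0.011, 0.497], [0.001, -0.0, -0.004]]
[0.39980816 0.33468107] [0.02589407 0.04389793] -162.50765262466473
```

View pics/w11.png

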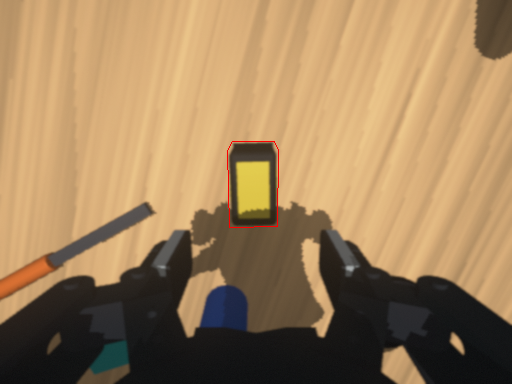

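The model outline (229–278 × 142–226) lies on the tape; the oil bottle is clear behind. Descend and grip.

Request:
play_rows(rows=[[[0.01,-0.01,0.12],[0,0,-0.008]],[[0.01,-0.01,0.25],[0,0,-0.008]],[[0.01,-0.01,0.35],[0,0,-0.008]],[[0.01,-0.01,0.43],[0,0,-0.008]],[[0.01,-0.01,0.47],[0,0,-0.008]],[[0.01,-0.01,0.475],[0,0,-0.008]],[[0.01,-0.01,0.475],[0,0,-0.008]],[[0.01,-0.01,0.475],[0,0,-0.008]]])

```text
time: 29.6
tool_pos: [0.4008, 0.3364, 0.0069]
tcp_rot: [1.862, 2.529, 0.007]
wrist_force: [0.0, -0.1, 0.7]
width: 0.697
grip_force: 0.0
```

Request:
play_rows(rows=[[[0,0,0],[0,0,0]],[[0,0,0],[0,0,0]],[[0,0,0],[0,0,0]],[[0,0,0],[0,0,0]],[[0,0,0],[0,0,0]],[[0,0,0],[0,0,0]],[[0,0,0],[0,0,0]]], claw=-0.4, newtons=50)

```text
time: 30.18
tool_pos: [0.4004, 0.3364, 0.0066]
tcp_rot: [1.861, 2.53, 0.006]
wrist_force: [0.2, -1.3, 7.1]
width: 0.414
grip_force: 50.4
```

```bash
python3 plan.py .4,.335,.15,17 .4,.15,.15,8 .42,.115,.15,4.8 .586,.1116,.15,4.8
```

```text
t 30.18 p [0.4004 0.3364 0.0066] psi 17.3 tilt 0.23 F [ 0.2 -1.3  7.1] w 35.2 g 50.4 q6 0.35
[[-0.004, -0.001, -0.574], [0.005, -0.002, 0.007]]
[[-0.711, -0.221, -0.575], [0.005, -0.002, 0.207]]
[[-0.868, -0.187, -0.575], [0.005, -0.002, 0.278]]
[[-1.079, 0.443, -0.573], [0.005, -0.002, 0.278]]
```

Request:
play_rows(rows=[[[0,0,-0.1],[0,0,0]],[[0,0,-0.26],[0,0,0]],[[0,0,-0.42],[0,0,0]],[[0,0,-0.575],[0,0,0]],[[0,0,-0.575],[0,0,0]],[[-0.12,-0.04,-0.575],[0,0,0.05]],[[-0.26,-0.08,-0.575],[0,0,0.1]],[[-0.4,-0.12,-0.575],[0,0,0.15]],[[-0.54,-0.17,-0.575],[0,0,0.2]],[[-0.68,-0.21,-0.575],[0,0,0.25]],[[-0.8,-0.2,-0.575],[0,0,0.278]],[[-0.87,-0.18,-0.575],[0,0,0.278]],[[-0.87,-0.18,-0.575],[0,0,0.278]],[[-0.87,-0.18,-0.575],[0,0,0.278]],[[-0.87,-0.18,-0.575],[0,0,0.278]]])

```text
time: 31.43
tool_pos: [0.42, 0.1145, 0.1479]
tcp_rot: [-2.126, -2.311, -0.0]
wrist_force: [0.2, -0.0, -1.8]
width: 0.409
grip_force: 50.9
```

```bash
python3 plan.py .586,.112,.15,4.8 .586,.112,.02,4.8
```

```text
t 31.43 p [0.42   0.1145 0.1479] psi 4.8 tilt 0.07 F [ 0.2 -0.  -1.8] w 34.8 g 50.9 q6 0.12
[[-0.065, 0.661, -0.009], [-0.001, -0.001, -0.0]]
[[-0.066, 0.661, 0.511], [-0.001, -0.001, -0.0]]
```

Request:
play_rows(rows=[[[-0.01,0.12,0],[0,0,0]],[[-0.03,0.26,0],[0,0,0]],[[-0.04,0.4,0],[0,0,0]],[[-0.05,0.53,0],[0,0,0]],[[-0.065,0.63,0],[0,0,0]],[[-0.065,0.658,0],[0,0,0]],[[-0.065,0.658,0],[0,0,0]],[[-0.065,0.658,0.12],[0,0,0]],[[-0.065,0.658,0.26],[0,0,0]],[[-0.065,0.658,0.38],[0,0,0]],[[-0.065,0.658,0.47],[0,0,0]],[[-0.065,0.658,0.5],[0,0,0]],[[-0.065,0.658,0.5],[0,0,0]],[[-0.065,0.658,0.5],[0,0,0]],[[-0.065,0.658,0.5],[0,0,0]]])

```text
time: 32.68
tool_pos: [0.5874, 0.1126, 0.0256]
tcp_rot: [2.124, 2.312, 0.005]
wrist_force: [1.2, -0.1, -1.5]
width: 0.411
grip_force: 51.0
```

```bash
python3 plan.py .586,.112,.0066,4.8
```

```text
t 32.68 p [0.5874 0.1126 0.0256] psi 4.8 tilt 0.23 F [ 1.2 -0.1 -1.5] w 35.0 g 51.0 q6 0.06
[[-0.002, -0.006, 0.076], [0.005, -0.001, 0.001]]
```

Request:
play_rows(rows=[[[-0.002,-0.004,0.03],[0.003,0,0]],[[-0.002,-0.004,0.05],[0.003,0,0]],[[-0.002,-0.004,0.062],[0.003,0,0]],[[-0.002,-0.004,0.068],[0.003,0,0]],[[-0.002,-0.004,0.068],[0.003,0,0]],[[-0.002,-0.004,0.068],[0.003,0,0]]])

```text
time: 33.18
tool_pos: [0.585, 0.1113, 0.0066]
tcp_rot: [-2.125, -2.311, 0.002]
wrist_force: [-0.1, -0.4, 0.4]
width: 0.41
grip_force: 51.3
```

Request:
play_rows(rows=[[[0,0,0.003],[0,0,0]],[[0,0,0.006],[0,0,0]],[[0,0,0.008],[0,0,0]],[[0,0,0.008],[0,0,0]]])

```text
time: 33.52
tool_pos: [0.585, 0.1113, 0.0066]
tcp_rot: [-2.125, -2.311, 0.002]
wrist_force: [-5.4, -0.9, 13.0]
width: 0.415
grip_force: 53.0
```

Contact. Ease off, release, rise.

Request:
play_rows(rows=[[[0,0,-0.006],[0,0,0]],[[0,0,-0.006],[0,0,0]]])

```text
time: 33.68
tool_pos: [0.5857, 0.1114, 0.0066]
tcp_rot: [-2.126, -2.312, -0.001]
wrist_force: [-1.7, 0.3, 5.0]
width: 0.414
grip_force: 51.8
```

Request:
play_rows(rows=[[[0,0,0],[0,0,0]],[[0,0,0],[0,0,0]],[[0,0,0],[0,0,0]],[[0,0,0],[0,0,0]],[[0,0,-0.06],[0,0,0]],[[0,0,-0.15],[0,0,0]],[[0,0,-0.3],[0,0,0]],[[0,0,-0.45],[0,0,0]],[[0,0,-0.6],[0,0,0]],[[0,0,-0.75],[0,0,0]],[[0,0,-0.75],[0,0,0]],[[0,0,-0.75],[0,0,0]]], claw=0.4)

```text
time: 34.68
tool_pos: [0.588, 0.1117, 0.1975]
tcp_rot: [2.124, 2.31, 0.008]
wrist_force: [-0.7, -0.1, -0.8]
width: 0.705
grip_force: 0.0
```

```bash
python3 plan.py .42,.05,.2,4.8
```

```text
t 34.68 p [0.588  0.1117 0.1975] psi 4.8 tilt 0.34 F [-0.7 -0.1 -0.8] w 59.9 g 0.0 q6 0.06
[[-0.19, -0.69, -0.014], [0.007, -0.001, 0.0]]
```

Request:
play_rows(rows=[[[-0.19,-0.69,0],[0,0,0]],[[-0.19,-0.69,0],[0,0,0]],[[-0.19,-0.69,0],[0,0,0]],[[-0.19,-0.69,0],[0,0,0]],[[-0.19,-0.69,0],[0,0,0]],[[-0.95,-0.8,-0.1],[0,0,0]],[[-0.95,-0.8,-0.1],[0,0,0]],[[-0.95,-0.8,-0.1],[0,0,0]],[[-0.95,-0.8,-0.1],[0,0,0]],[[-0.95,-0.8,-0.1],[0,0,0]],[[-0.95,-0.8,-0.1],[0,0,0]],[[-0.95,-0.8,-0.1],[0,0,0]]])

```text
time: 35.68
tool_pos: [0.4049, -0.1429, 0.2171]
tcp_rot: [-2.128, -2.305, 0.002]
wrist_force: [-0.1, 0.7, 0.2]
width: 0.697
grip_force: 0.0
```

Run:
```python
from see import *
t=cams.read_camera("top")
def cen(n,lo,hi,roi,z):
    m=mask(t,lo,hi,roi);ys,xs=np.where(m);p=ray(t,(xs.mean(),ys.mean()),z)[:2];print(n,p.round(4),len(xs));return p
for n,x,y,h in (("stack",.5978,-.0139,.005),("glue",.6085,-.138,.11),("tape",.586,.1116,.055),("oil",.4134,.1971,.11)): print(n,proj(t,np.array([[x,y,h]])).round(1))
cen("oil cap",(0,0,110),(180,60,255),(155,215,190,250),.11)
ta=cen("tape top",(20,150,90),(32,255,255),(190,130,240,190),.055)
g=cen("glue cap",(0,180,60),(6,255,255),(290,120,350,190),.11)
m=mask(t,(50,60,20),(90,255,255),(235,125,300,190));mm=cv2.morphologyEx(m,cv2.MORPH_CLOSE,np.ones((25,25)))
print("tile",fit(t,mm,box(.06,.084,.012),(.593,-.014,.085),.005))
b=mask(t,(0,175,10),(14,255,80),(240,135,290,180));ys,xs=np.where(b);print("block px",len(xs),ray(t,((xs.min()+xs.max())/2,(ys.min()+ys.max())/2),.042)[:2])
w=cen("weight knob",(0,0,60),(180,55,255),(240,130,295,180),.1)
M=np.array([.5978,-.0139]);a=np.radians(4.8);X=np.array([np.cos(a),np.sin(a)])
print("off line mm",1e3*(g-M)@X,1e3*(ta-M)@X,"dist",np.linalg.norm(g-M),np.linalg.norm(ta-M))
m0=dict(np.load("pics/top0.npz"))["image"];print("oil change",np.abs(t["image"][215:250,155:190].astype(int)-m0[215:250,155:190]).mean())
```

```text
stack [[264.3 156.9]]
glue [[322.3 145.1]]
tape [[211.2 157. ]]
oil [[166.7 230.7]]
oil cap [0.4128 0.1979] 63
tape top [0.5859 0.1096] 200
glue cap [ 0.6061 -0.1383] 57
tile (array([ 0.5933, -0.0143]), np.float64(8.9), 'xor%', np.float64(13.1))
block px 68 [0.58941866 0.00450248]
weight knob [ 0.589  -0.0135] 208
off line mm -2.1848376819926862 -1.532372304663724 dist 0.12466913568110406 0.12408467892043235
oil change 7.184489795918368
```

```bash
python3 -c "
from workcell import bot;print(bot.finish_job())"
```

```text
the job is handed in; nothing more can be done
None
```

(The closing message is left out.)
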